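# Open the folding pasta-drying rack

## Task

Get the folding pasta-drying rack ready for the fresh noodles: with a fingertip, gently push its two swinging bars round the post until, seen from above, all three bars are evenly spread like a six-pointed star. Do not grip the bars or force them; the rack stays standing where it is, and nothing else on the bench is disturbed.

Things in the scene. Friction and masses are not known exactly. Their poses are not given: they have to be found in the camera images.
- rack: Drying rack of dark wood standing loose on the bench, 1.7 kg, 278 mm tall: round white stone foot 180 mm across and 27 mm high, post 28 mm or thinner (40 mm just above the foot), three straight bars stacked one above another, and a cap 34 mm across at 264 to 278 mm height. Origin: centre of the foot's underside, on the post's axis; z up, x along the lowest, fixed bar.
- fixed_end (a point): Centre of one end ball of the lowest bar, which is fixed to the post: 140 mm from the post's axis along the rack's +x, 205 mm above the bench. All three bars are alike: 12 mm thick, 298 mm long, through the post at mid-length (149 mm to either side), an 18 mm ball at each end, and a hub 38 mm across and 20 mm high at the post.
- bar_mid (a joint): Angle of the middle bar about the post, rad, counter-clockwise positive seen from above; 0: straight above the fixed bar. Centreline 229 mm above the bench. Turns either way (stops at plus and minus a full turn); friction of 0.1 Nm (under 1 N at its end) keeps it where it is left. Either end may be pushed.
- bar_top (a joint): Angle of the top bar about the post, counted in the same way; centreline 253 mm above the bench; same friction and stops. Neighbouring bars leave 12 mm of clear height, so a fingertip can reach the top bar without touching the middle one; a finger pointing down at the middle bar's height also pushes the top bar if that is in its way.
- mid_end (a point): Centre of one end ball of the middle bar, 140 mm from the post's axis; its x axis points outward along the bar.
- top_end (a point): Centre of one end ball of the top bar, 140 mm from the post's axis; its x axis points outward along the bar.
- jar: Bystander: glass jar with a steel lid, 72 mm in diameter, 125 mm tall. Origin: centre of its underside.
- bowl: Bystander: white bowl, 110 mm in diameter, 55 mm tall. Origin: centre of its underside.
- stamp: Bystander: wooden pasta stamp with a turned handle, 60 mm in diameter, 80 mm tall. Origin: centre of its underside.
- tin: Bystander: round tin, 68 mm in diameter, 100 mm tall. Origin: centre of its underside.

How it is judged:
By the outcome, as a careful person would: the job done as asked, in the order asked, and still so for the second after the job is handed in, with the robot touching nothing.
It also fails if it takes over 58 s, if anything falls off the work surface, if the arm or the gripper's body presses on something with over 40 N, if the wrist force passes 120 N, or if a joint passes its speed limit or range.

## Robot

A 7-joint arm with a two-finger parallel gripper is mounted at the origin on the work surface. World frame = base frame: x ahead of the robot, y to its left, z up, the work surface at z = 0. Lengths are in m, angles in rad, forces in N, time in s.
With the tool pointing down it reaches from about 0.425 to 0.875 m from the base axis. Payload 8.4 kg.
Tool frame: the origin (TCP) lies at the very end of the fingers, on their centre line; the grasp point (between the pads) lies 19 mm behind it; z points along the fingers, y is the line along which they close (so a half turn about z gives the same grasp; the last joint's range is limited). The gripper opens to 87 mm and grips with 3 to 60 N. Pads are 19 mm wide; open, the fingers measure 117 mm over their backs; the gripper's body (75 mm by 190 mm) begins 51 mm behind the grasp point.
Start: joints at [1.207, 0.333, 0.04, 1.465, -0.013, 1.343, -0.059], TCP at [0.17, -0.627, 0.223] pointing down, gripper open.
Joint ranges: [-2.58, 2.58], [-0.38, 2.09], [-1.3, 1.39], [0.25, 2.4], [-1.5, 4.64], [0.08, 2.09], [-2.65, 2.65]. Speed limits (rad/s): [2.22, 2.22, 2.79, 2.79, 3.14, 3.14, 3.14].

## Interface

Orientations are given as a unit quaternion [w, x, y, z].
In Python, from cell import sensors, get_image, get_calibration, job_done, models gives the robot as it stands. The module is installed in compiled form; this text tells all that it offers.
- The arm moves only by the tool move_arm, never from a script. Its argument "moves" is text: rows parted by semicolons, each of 5 numbers parted by spaces: the shift along the tool's x, y, z in mm, then the turn about the tool's z in rad, then the closure in counts, from 0 (fully open) to 255 (shut). In form: tx ty tz twist jaw; .... A call has 1 to 5 rows; each row shifts and turns the commanded pose from where the row before left it, along the tool's axes as they then stand; what a row does not reach is not made up. A row lasts 1/10 s, in which the tool goes at most 50 mm and 8.59 degrees, less where a joint would pass 70% of its speed; a pose out of reach is approached as far as the arm can. A call is refused whole if a number of a shift passes 50 or a number of a turn 0.15, either way. A call with a gripper value outside its range is refused whole. The fingers move at their own pace and stop on an object; the grip force is fixed at half the most. Time passes only in rows, so rows that do not move let the fingers close. It gives the time, the measured TCP pose, the force, the opening and the grip force at its end, in the units of the state.
- sensors.read_state(): the state, without advancing time (a new reading comes with each control period).
- get_image(name): name is "scene" or "side" or "wrist"; returns the picture (480x640x3 uint8, red, green, blue); there is no depth.
- get_calibration(name): a dict with "K" (3x3 intrinsics, pixels), "extrinsics" (4x4, takes a point from camera to world coordinates). Camera axes: x right, y down, z forward; pixel columns grow to the right and rows downward; lengths in m; the calibration is good to about 2 mm. A picture is of the moment at which its call begins: read the wrist's pose just before it. get_calibration takes no time and is no camera call; for the wrist camera it gives the pose at the moment of the call.
- job_done(): hands the job in; it is judged then, once.
Trained networks look in the newest picture that a camera, given by its name, has taken for a name from the list of things; names that differ only in an ending like _2 or _b are one class to them, and where a whole thing is asked for, a point or a joint stands for the part that bears it (a point fixed in the world has none). Each returns a list of dicts, best first, with "conf" (0 to 1); they miss things now and then, are a little off and sometimes report something else, mostly with a low value. They report only what shows in the picture. A call takes as long as a camera call.
- models.search_frame(camera, thing): "centre" ([column, row] in pixels, amid what is visible of it).
- models.outline_of(camera, thing): "pixels" (480x640 bool, what is visible of it) and "centre" ([column, row] in pixels, amid what is visible of it).
- models.landmark_of(camera, thing): "centre" ([column, row] in pixels: a listed point, or the origin of a listed thing).
The state is a dict: "time": time; "joints": joint angles; "joint_vel": joint speeds; "effort": joint torques, N m; "tcp_pos": TCP position; "ee_rot": TCP orientation; "force": force on the tool from outside, world axes, zero at the start; "wrist_torque": the same for the moment, N m; "grip_width": finger opening in m; "finger_force": force on a finger pad.
Only numpy, scipy, OpenCV 4.12 (cv2) and the standard library are available. Lean on these libraries where they do the work, as an engineer would, in place of code of your own. Each camera call takes 0.05 s, during which the arm holds its last target. There are 200 camera calls.

## Working session

There is one attempt and no reset: what is moved stays moved. The work goes in short steps, Python scripts to look and compute and a tool call to move; the robot and the scene stay as the last step left them, time stands still between calls to the robot, and variables do not carry over. Pictures are saved under pics/ and viewed, at most 10 in all, crops included, and the job is handed in when it is done.

Besides the shell and the picture viewer there is one more tool, called after "Emit:" as name(argument=value, ...), one argument or row to a line, values as JSON. move_arm: Moves the arm, as the interface text tells. Its arguments: {"type":"object","properties":{"moves":{"type":"string"}},"required":["moves"]}

```bash
mkdir -p pics
cat > h.py <<'E'
import numpy as np, cv2
from cell import sensors, get_image, get_calibration, job_done, models
def proj(cam,P):
    c=get_calibration(cam);K=np.array(c["K"]);T=np.linalg.inv(np.array(c["extrinsics"]))
    p=(T[:3,:3]@np.atleast_2d(P).T).T+T[:3,3];q=(K@p.T).T;return q[:,:2]/q[:,2:]
def ray(cam,px,z):
    c=get_calibration(cam);K=np.array(c["K"]);E=np.array(c["extrinsics"])
    d=E[:3,:3]@np.linalg.solve(K,[px[0],px[1],1]);o=E[:3,3];return o+d*(z-o[2])/d[2]
def save(cam,name):
    im=get_image(cam);cv2.imwrite(f"pics/{name}.png",im[:,:,::-1]);return im
E
python3 - <<'E'
from h import *
np.set_printoptions(precision=3,suppress=True)
for cam in ["scene","side"]:
    save(cam,cam+"1")
    print(cam,np.array(get_calibration(cam)["extrinsics"])[:3,3])
    for t,z in [("rack",0),("fixed_end",.205),("mid_end",.229),("top_end",.253),("jar",0),("bowl",0),("stamp",0),("tin",0)]:
        for r in models.landmark_of(cam,t)[:3]:
            print(t,round(r["conf"],2),np.array(r["centre"]),ray(cam,r["centre"],z))
s=sensors.read_state();print(s["time"],s["tcp_pos"],s["ee_rot"],s["force"])
E
```

```text
scene [ 1.211 -0.587  0.871]
rack 0.98 [281.6 293.1] [ 0.53  -0.098  0.   ]
fixed_end 0.85 [329.7 201.2] [0.554 0.033 0.205]
mid_end 0.76 [335.3 196.5] [0.574 0.03  0.229]
top_end 0.87 [335.6 191.3] [0.585 0.02  0.253]
jar 0.74 [158.2 335.1] [ 0.442 -0.363  0.   ]
bowl 0.91 [381.  191.6] [0.421 0.361 0.   ]
stamp 0.67 [374.2 324. ] [ 0.739 -0.014  0.   ]
tin 0.83 [253.  403.7] [ 0.711 -0.318  0.   ]
side [0.284 0.603 0.743]
rack 0.64 [346.5 273.6] [ 0.547 -0.104  0.   ]
fixed_end 0.58 [317. 240.] [0.555 0.034 0.205]
mid_end 0.65 [307.4 220.8] [0.581 0.019 0.229]
top_end 0.78 [302.3 214.9] [0.582 0.035 0.253]
jar 0.86 [421.7 221.8] [ 0.443 -0.362  0.   ]
jar 0.59 [302.4 214.9] [ 0.736 -0.258  0.   ]
stamp 0.88 [248.2 273.8] [ 0.749 -0.009  0.   ]
stamp 0.23 [424.1 221.4] [ 0.438 -0.367  0.   ]
tin 0.64 [317.3 206.1] [ 0.717 -0.31   0.   ]
0.9 [ 0.17  -0.627  0.223] [-0.     0.991  0.132  0.   ] [-0.236  0.551  0.114]
```

View pics/scene1.png

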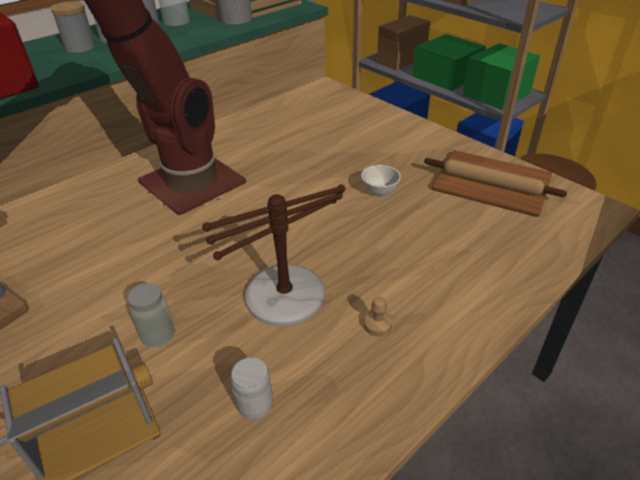

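View pics/side1.png

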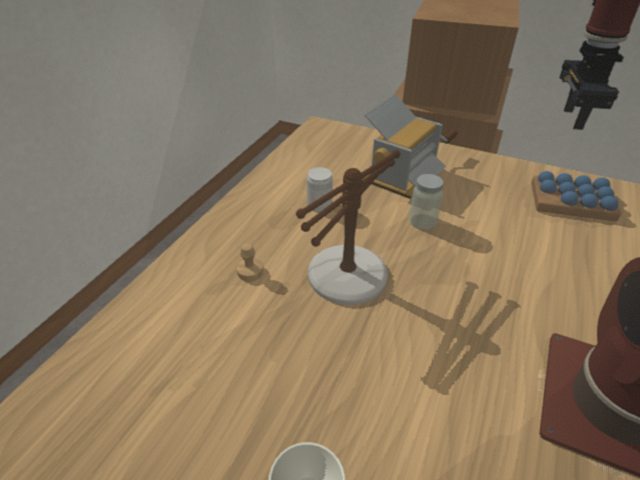

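```bash
cat >> h.py <<'E'
from scipy.optimize import differential_evolution
def render(cam,c,p,s=2):
    K,T=c; m=np.zeros((480*s,640*s),np.uint8)
    def P(X):
        q=K@(T[:3,:3]@np.array(X,float)+T[:3,3]);return q[:2]/q[2]*s,K[0,0]/q[2]*s
    def line(A,B,d):
        a,k=P(A);b,k2=P(B);cv2.line(m,tuple(int(v) for v in np.round(a*8)) if 0 else tuple(map(int,np.round(a))),tuple(map(int,np.round(b))),255,max(1,int(round(d*(k+k2)/2))))
    x,y=p[:2]
    line([x,y,.035],[x,y,.264],.026); line([x,y,.190],[x,y,.27],.036)
    for a,z in zip(p[2:],[.205,.229,.253]):
        u=np.array([np.cos(a),np.sin(a)])*.14
        line([x-u[0],y-u[1],z],[x+u[0],y+u[1],z],.012)
        for g in (1,-1):
            q,k=P([x+g*u[0],y+g*u[1],z]);cv2.circle(m,tuple(map(int,np.round(q))),int(round(.009*k)),255,-1)
    return m
def masks(cams):
    out={}
    for cam in cams:
        im=get_image(cam);o=models.outline_of(cam,"rack")
        if not o: print("no",cam);continue
        g=np.array(o[0]["pixels"]); dark=(im.max(2)<125)&(im[:,:,0]>im[:,:,2]*1.1)
        M=(cv2.dilate(g.astype(np.uint8),np.ones((3,3)))>0)&dark
        out[cam]=(M,g,im)
    return out
def fit(ms,bounds,seed=1,maxiter=120):
    cal={};big={}
    for cam in ms:
        c=get_calibration(cam);cal[cam]=(np.array(c["K"]),np.linalg.inv(np.array(c["extrinsics"])))
        big[cam]=cv2.resize(ms[cam][0].astype(np.uint8)*255,None,fx=2,fy=2,interpolation=cv2.INTER_LINEAR)>127
    def cost(p):
        return sum(1-(lambda r:(r&b).sum()/(r|b).sum())(render(k,cal[k],p)>0) for k,b in big.items())
    r=differential_evolution(cost,bounds,seed=seed,maxiter=maxiter,popsize=10,tol=1e-4,polish=False)
    return r.x,r.fun,cal
def overlay(ms,cal,p,box,name):
    t=[]
    for cam in ms:
        im=ms[cam][2][:,:,::-1].copy();r=cv2.resize(render(cam,cal[cam],p),(640,480))
        e,_=cv2.findContours((r>127).astype(np.uint8),cv2.RETR_LIST,cv2.CHAIN_APPROX_NONE)
        im=cv2.resize(im,None,fx=2,fy=2);cv2.drawContours(im,[k*2 for k in e],-1,(0,255,0),1)
        x,y=box[cam];t.append(im[y*2:y*2+380,x*2:x*2+400])
    cv2.imwrite(f"pics/{name}.png",np.hstack(t))
E
python3 - <<'E'
from h import *
np.set_printoptions(precision=3,suppress=True)
ms=masks(["scene","side"])
for k in ms: print(k,ms[k][0].sum(),ms[k][1].sum())
for sub in (["scene","side"],["scene"],["side"]):
    m={k:ms[k] for k in sub}
    p,f,cal=fit(m,[(.5,.58),(-.13,-.07),(.7,2.2),(.7,2.2),(.7,2.2)])
    print(sub,p,np.degrees(p[2:]),f)
    if len(sub)==2: overlay(m,cal,p,{"scene":(180,150),"side":(260,140)},"ov1")
E
```

```text
scene 4548 7470
side 3495 6240
['scene', 'side'] [ 0.542 -0.1    1.478  1.33   1.251] [84.662 76.227 71.704] 0.37650884827264763
['scene'] [ 0.542 -0.098  1.484  1.324  1.256] [85.037 75.881 71.988] 0.19547467847804045
['side'] [ 0.542 -0.1    1.477  1.326  1.25 ] [84.642 75.958 71.595] 0.1783668575995737
```

View pics/ov1.png

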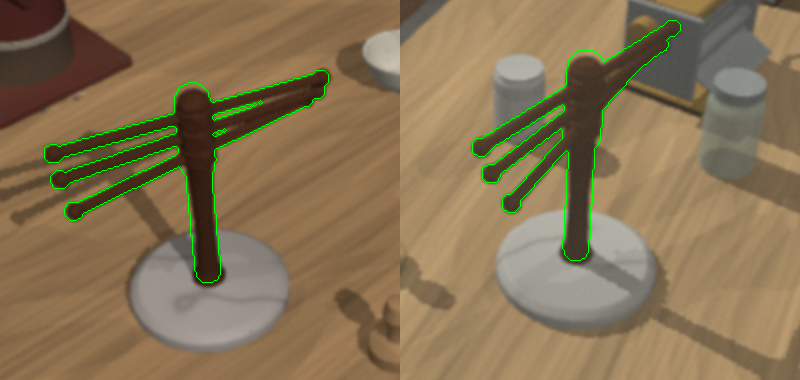

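The overlay fits both views: post at (0.542, -0.099), fixed bar at 84.8°, middle at 76.1° and top at 71.8°. I'll push the top bar clockwise to 24.8°, then the middle bar counter-clockwise to 144.8°. Both pushes use the ends on the -y side.

Emit:
move_arm(
  moves="31 -20 -22 0 255;31 -20 -22 0 255;31 -20 -22 0 255;31 -20 -22 0 255;31 -20 -22 0 255",
)

```text
time: 1.6
tcp_pos: [0.2943, -0.489, 0.3336]
ee_rot: [0.0, 0.991, 0.132, 0.0]
force: [0.8, -0.5, 0.7]
grip_width: 0.0546
finger_force: 0.0
```

Emit:
move_arm(
  moves="31 -20 0 0 255;31 -20 0 0 255;31 -20 0 0 255;31 -20 0 0 255;31 -20 0 0 255",
)

```text
time: 2.1
tcp_pos: [0.4178, -0.3519, 0.3328]
ee_rot: [0.0, 0.991, 0.132, 0.0]
force: [1.2, -1.1, -0.5]
grip_width: 0.0149
finger_force: 0.0
```

Emit:
move_arm(
  moves="31 -20 0 0 255;31 -20 0 0 255;31 -20 0 0 255;31 -20 0 0 255;31 -20 0 0 255",
)

```text
time: 2.6
tcp_pos: [0.5412, -0.2149, 0.3327]
ee_rot: [0.0, 0.991, 0.132, 0.0]
force: [1.1, -0.7, 0.9]
grip_width: 0.0005
finger_force: 0.0
```

Emit:
move_arm(
  moves="0 0 25 0 255;0 0 25 0 255;0 0 20 0 255;0 0 13 0 255;0 0 8.5 0 255",
)

```text
time: 3.1
tcp_pos: [0.5401, -0.2161, 0.2402]
ee_rot: [-0.0, 0.991, 0.132, -0.0]
force: [-0.4, 1.2, 0.3]
grip_width: 0.0004
finger_force: 0.0
```

```bash
cat > plan.py <<'E'
# finger arc: tool-frame rows. usage: plan.py x y theta0 theta1 sgn N radius
import sys;import numpy as np
x,y,t0,t1,s,N,r,off=map(float,sys.argv[1:9]);C=np.array([.542,-.099])
X=np.array([.9651,.2616]);Y=np.array([.2616,-.9651]);p=np.array([x,y])
for t in np.radians(np.linspace(t0,t1,int(N))):
    d=np.array([np.cos(t),np.sin(t)]);n=s*np.array([-d[1],d[0]])
    h=9.5*abs(n@X)+15*abs(n@Y);q=C+r*d-n*(6+h+off)/1000
    D=(q-p)*1000;print(round(float(np.degrees(t)),1),q.round(4),"tool",(X@D).round(1),(Y@D).round(1));p=q
E
python3 plan.py .5412 -.2149 -108.2 -153 -1 10 .105 0
python3 -c "
from h import *
save('side','side2');im=cv2.imread('pics/side2.png')[100:350,200:500];cv2.imwrite('pics/s2c.png',cv2.resize(im,None,fx=2,fy=2))"
```

```text
-108.2 [ 0.5303 -0.2057] tool -8.1 -11.8
-113.2 [ 0.5216 -0.2045] tool -8.1 -3.4
-118.2 [ 0.5129 -0.2025] tool -7.9 -4.2
-123.1 [ 0.5043 -0.1998] tool -7.6 -4.9
-128.1 [ 0.4958 -0.1962] tool -7.2 -5.6
-133.1 [ 0.4876 -0.1919] tool -6.8 -6.3
-138.1 [ 0.4797 -0.1868] tool -6.3 -7.0
-143.0 [ 0.4722 -0.1809] tool -5.7 -7.7
-148.0 [ 0.4652 -0.1742] tool -5.0 -8.3
-153.0 [ 0.4587 -0.1668] tool -4.3 -8.8
```

View pics/s2c.png

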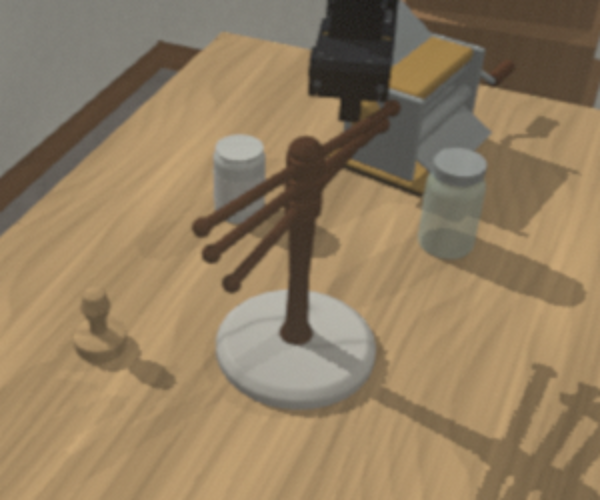

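The finger stands just behind the bars, at about (350,110) in the crop, with its tip level with the top bar. Now I'll push the top bar.

Emit:
move_arm(
  moves="-7.5 -10.5 0 0 255;-8 -3.5 0 0 255;-8 -4 0 0 255;-7.5 -5 0 0 255;-7 -5.5 0 0 255",
)

```text
time: 3.65
tcp_pos: [0.4956, -0.1986, 0.2417]
ee_rot: [0.0, 0.991, 0.132, 0.0]
force: [1.4, -0.7, 0.5]
grip_width: 0.0005
finger_force: 0.5
```

Emit:
move_arm(
  moves="-7 -6.5 0 0 255;-6.5 -7 0 0 255;-5.5 -7.5 0 0 255;-5 -8.5 0 0 255;0 0 0 0 255",
)

```text
time: 4.15
tcp_pos: [0.4645, -0.1753, 0.2412]
ee_rot: [0.0, 0.991, 0.132, -0.0]
force: [-0.5, -0.4, -0.4]
grip_width: 0.0006
finger_force: 0.0
```

```bash
cat > look.py <<'E'
import sys
from h import *
ms=masks(["scene","side"])
np.set_printoptions(precision=3,suppress=True)
g=[np.radians(float(a)) for a in sys.argv[1:4]]
w=[.06,.25,.25]
p,f,cal=fit(ms,[(.532,.552),(-.109,-.089)]+[(a-v,a+v) for a,v in zip(g,w)],maxiter=60)
print(p[:2],np.degrees(p[2:]),f,sensors.read_state()["tcp_pos"])
overlay(ms,cal,p,{"scene":(180,150),"side":(260,140)},sys.argv[4])
E
python3 look.py 84.8 76 30 ov2
```

```text
[ 0.543 -0.099] [84.877 76.347 34.827] 0.41111894694401097 [ 0.465 -0.176  0.241]
```

View pics/ov2.png

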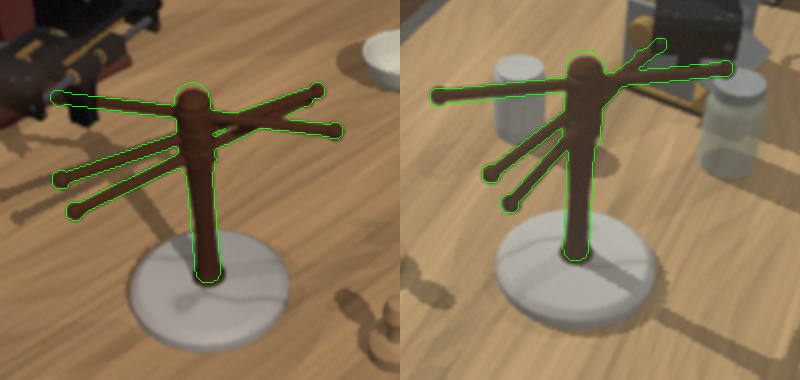

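```bash
for o in -7 -5 -3; do echo off $o; python3 plan.py .465 -.1756 -145.2 -155.2 -1 3 .105 $o; done
```

```text
off -7
-145.2 [ 0.4651 -0.1723] tool 0.9 -3.1
-150.2 [ 0.4588 -0.165 ] tool -4.2 -8.7
-155.2 [ 0.4531 -0.157 ] tool -3.4 -9.2
off -5
-145.2 [ 0.4662 -0.174 ] tool 1.6 -1.3
-150.2 [ 0.4598 -0.1667] tool -4.3 -8.7
-155.2 [ 0.454  -0.1588] tool -3.5 -9.2
off -3
-145.2 [ 0.4674 -0.1756] tool 2.3 0.6
-150.2 [ 0.4608 -0.1685] tool -4.5 -8.6
-155.2 [ 0.4548 -0.1606] tool -3.7 -9.1
```

Emit:
move_arm(
  moves="-2 -4.5 0 0 255;-2 -4.5 0 0 255;-2 -4.5 0 0 255;-1.5 -4 0 0 255;0 0 0 0 255",
)

```text
time: 4.85
tcp_pos: [0.4532, -0.1608, 0.2412]
ee_rot: [0.0, 0.991, 0.132, -0.0]
force: [0.3, 0.8, 0.0]
grip_width: 0.0002
finger_force: 0.0
```

```bash
python3 look.py 84.8 76 25 ov3
```

```text
[ 0.543 -0.099] [84.888 76.366 25.302] 0.39965243093694136 [ 0.454 -0.161  0.241]
```

Emit:
move_arm(
  moves="1 5 0 0 255;3 15 0 0 255;0 0 9 0 255;0 0 8.5 0 255;0 0 0 0 255",
)

```text
time: 5.55
tcp_pos: [0.4617, -0.1793, 0.2216]
ee_rot: [-0.001, 0.991, 0.132, -0.001]
force: [1.2, 0.8, -1.1]
grip_width: 0.0006
finger_force: 0.0
```

```bash
python3 -c "
from h import *
print(sensors.read_state()['tcp_pos'])"; python3 plan.py .462 -.180 -106 -39 1 14 .105 -4
```

```text
[ 0.46173172 -0.17928162  0.22158918]
-106.0 [ 0.4959 -0.195 ] tool 28.8 23.3
-100.8 [ 0.5054 -0.1989] tool 8.2 6.3
-95.7 [ 0.5154 -0.2019] tool 8.9 5.5
-90.5 [ 0.5258 -0.2039] tool 9.5 4.6
-85.4 [ 0.5364 -0.2048] tool 10.0 3.7
-80.2 [ 0.5471 -0.2047] tool 10.4 2.7
-75.1 [ 0.5579 -0.2034] tool 10.7 1.6
-69.9 [ 0.5661 -0.202 ] tool 8.3 0.8
-64.8 [ 0.5741 -0.1999] tool 8.3 0.1
-59.6 [ 0.5821 -0.1972] tool 8.4 -0.5
-54.5 [ 0.5899 -0.1938] tool 8.4 -1.2
-49.3 [ 0.5975 -0.1897] tool 8.4 -2.0
-44.2 [ 0.6049 -0.1849] tool 8.4 -2.7
-39.0 [ 0.612  -0.1794] tool 8.2 -3.5
```

Emit:
move_arm(
  moves="14 12 0 0 255;14.5 11.5 0 0 255;8 6.5 0 0 255;9 5.5 0 0 255;9.5 4.5 0 0 255",
)

```text
time: 6.05
tcp_pos: [0.5264, -0.2038, 0.2234]
ee_rot: [-0.0, 0.991, 0.132, -0.0]
force: [-1.5, 0.6, -0.4]
grip_width: 0.0005
finger_force: 0.6
```

Emit:
move_arm(
  moves="10 3.5 0 0 255;10.5 2.5 0 0 255;10.5 1.5 0 0 255;8.5 1 0 0 255;8.5 0 0 0 255",
)

```text
time: 6.55
tcp_pos: [0.5754, -0.1993, 0.2235]
ee_rot: [-0.0, 0.991, 0.132, -0.0]
force: [-1.3, 0.8, -0.5]
grip_width: 0.0002
finger_force: 0.6
```

Emit:
move_arm(
  moves="8.5 -0.5 0 0 255;8.5 -1 0 0 255;8.5 -2 0 0 255;8 -2.5 0 0 255;0 0 0 0 255",
)

```text
time: 7.05
tcp_pos: [0.6066, -0.1838, 0.2235]
ee_rot: [-0.0, 0.991, 0.133, 0.0]
force: [-0.3, -0.3, 0.1]
grip_width: 0.0005
finger_force: 0.0
```

```bash
python3 look.py 84.8 138 25 ov4
```

```text
[ 0.542 -0.1  ] [ 84.854 137.645  25.275] 0.6524010259667399 [ 0.605 -0.185  0.224]
```

View pics/ov4.png

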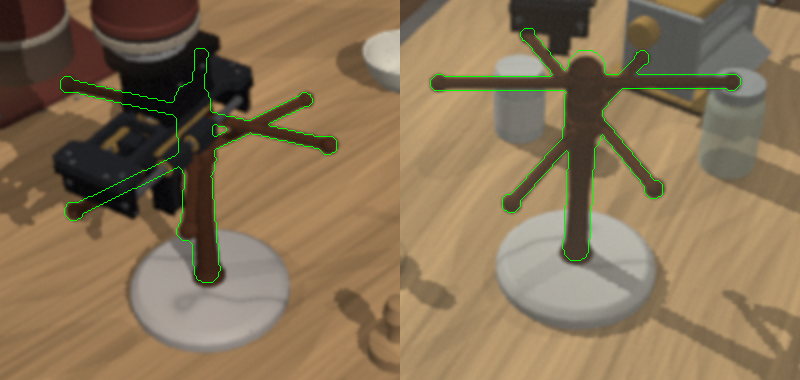

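Emit:
move_arm(
  moves="4 -2 0 0 255;4 -1.5 0 0 255;3 -1.5 0 0 255;0 0 0 0 255;0 0 0 0 255",
)

```text
time: 7.75
tcp_pos: [0.615, -0.177, 0.2236]
ee_rot: [-0.0, 0.991, 0.132, 0.0]
force: [-0.4, -0.3, -0.2]
grip_width: 0.0002
finger_force: 0.0
```

```bash
python3 look.py 84.8 144 25 ov5
```

```text
[ 0.542 -0.099] [ 85.032 143.53   25.192] 0.7234437418101084 [ 0.615 -0.177  0.224]
```

Emit:
move_arm(
  moves="1.6 -1 0 0 255;0 0 0 0 255;0 0 0 0 255;-4 3 0 0 255;-12 9 0 0 255",
)

```text
time: 8.45
tcp_pos: [0.604, -0.1906, 0.2235]
ee_rot: [-0.0, 0.991, 0.133, 0.0]
force: [0.2, -1.0, 0.2]
grip_width: 0.0009
finger_force: 0.0
```

Emit:
move_arm(
  moves="0 0 -20 0 255;0 0 -40 0 255;0 0 -40 0 255;-20 40 0 0 255;-20 40 0 0 255",
)

```text
time: 8.95
tcp_pos: [0.5862, -0.2802, 0.3258]
ee_rot: [0.001, 0.991, 0.133, 0.002]
force: [-1.0, -1.2, 0.1]
grip_width: 0.0004
finger_force: 0.0
```

Emit:
move_arm(
  moves="-20 40 0 0 255;-20 40 0 0 255;-20 40 0 0 255;-20 40 0 0 255;0 0 0 0 255",
)

```text
time: 9.45
tcp_pos: [0.5452, -0.4634, 0.3221]
ee_rot: [0.001, 0.992, 0.127, -0.002]
force: [-1.1, 0.1, -0.8]
grip_width: 0.0007
finger_force: 0.0
```

```bash
for i in 1 2; do python3 look.py 84.8 144 25 ov6; done; python3 -c "
from h import *
np.set_printoptions(precision=3,suppress=True)
ms=masks(['scene','side'])
for k in ms:
    p,f,c=fit({k:ms[k]},[(.532,.552),(-.109,-.089)]+[(a-.1,a+.1) for a in (1.48,2.53,.44)],seed=3,maxiter=60);print(k,p[:2],np.degrees(p[2:]),f)"
```

```text
[ 0.542 -0.1  ] [ 84.781 144.352  25.277] 0.36344823615833965 [ 0.551 -0.454  0.324]
[ 0.542 -0.1  ] [ 84.765 144.216  25.283] 0.3553913169836084 [ 0.551 -0.454  0.324]
scene [ 0.542 -0.099] [ 85.157 143.969  24.912] 0.1735178401845069
side [ 0.543 -0.099] [ 84.878 144.351  25.378] 0.19477092828016307
```

View pics/ov6.png

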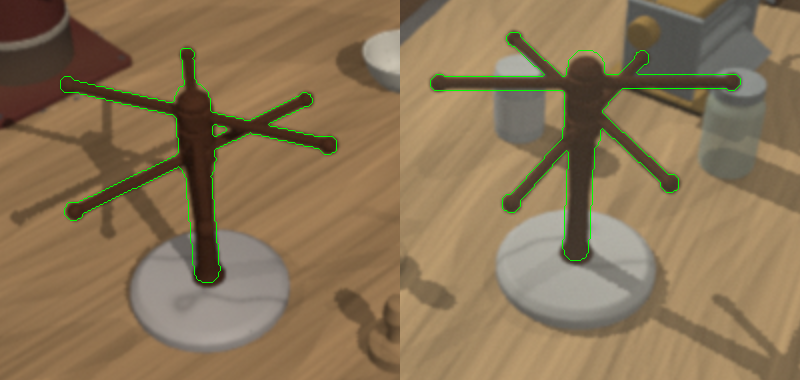

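The arm is clear and the star is even to within about 1° in both views. The rack and the bystanders I can see haven't moved, so I'm handing in.

```bash
python3 -c "
from cell import job_done
print(job_done())"
```

```text
the job is handed in; nothing more can be done
None
```

The job is handed in: the three bars are spread evenly, about 60° apart and within about 1° by the cameras, the rack has not moved, and the arm is clear of everything.

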